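Pack one household's order tray in the food pantry

TASK

Pack the order tray for one household: stand the two big soup tins upright in its two square cells, one in each, and set the tea box upright and lengthwise in the long compartment; then, light on top of heavy, lay the longer of the two flat cartons (the crackers) across the tops of both soup tins, flat, centred over the pair and in line with them. Leave the short tin, the slim tin, the glass jar and the shorter flat carton where they are: they are not part of this order. Set the goods down, do not drop them.

Things in the scene. Friction and masses are not known exactly. Their poses are not given: they have to be found in the camera images.
- tray: Open cardboard order tray, fixed, left or right. 192 x 192 mm, walls, partitions and floor 4 mm thick, all 40 mm high. Origin: centre of underside, z up. Its negative-x half has two square cells, 90 x 90 mm inside, centres at (x, y) = (-47, -47) and (-47, 47) mm; its positive-x half is the long compartment, 90 mm (x) by 184 mm (y), centre (47, 0) mm. A closed case 60 mm high lies on the other side.
- soup_tin_a: One of the two big soup tins: steel food tin, paper label with red band, 66 mm diameter, 102 mm high, about 0.35 kg, standing upright on the bench among the others. Origin: centre of its underside, z up along its axis. The two soup tins are alike: either may go in either square cell.
- soup_tin_b: The other big soup tin, the same as soup_tin_a: 66 mm diameter, 102 mm high, about 0.35 kg. Origin: centre of its underside, z up along its axis.
- tea_box: Tea box: upright paper carton with a blue band, 110 mm long (its x axis), 54 mm wide (its y axis), 90 mm high, about 0.16 kg, standing on the bench among the tins. Origin: centre of its underside, z up.
- cracker_carton: The cracker carton, the longer of the two flat paper cartons with a green band: 160 mm long (its y axis), 58 mm wide (its x axis), 36 mm thick, about 0.18 kg, lying flat on the closed brown case, 60 mm above the bench. Origin: centre of its underside, z up. On the soup tins in the tray its underside is 106 mm above the bench.
- short_tin: Look-alike, not part of the order, stays where it is: short tin with the same label, 66 mm diameter like the soup tins but only 54 mm high. Loose. Origin: centre of its underside.
- slim_tin: Look-alike, not part of the order, stays where it is: slim tin with the same label, 54 mm diameter, 88 mm high. Loose. Origin: centre of its underside.
- jar: Look-alike, not part of the order, stays where it is: amber glass jar with paper label and steel lid, 62 mm diameter, 95 mm high. Loose. Origin: centre of its underside.
- short_carton: Look-alike, not part of the order, stays where it is: the shorter flat carton, with the same green band, 105 mm long (its y axis), 58 mm wide, 36 mm thick, lying on the closed brown case beside the cracker carton, about 40 mm from it. Loose. Origin: centre of its underside.
Mind the look-alikes: they are no part of the job. Leave any orange look-alike of the cracker_carton alone. What is shaped like the tea_box but yellow is not meant.

How it is judged:
On the way, in this order (a step that is already met when the one before it is completed fails the run):
1. both soup tins stand upright in the two square cells of the tray, one in each (((x of soup_tin_a in the frame of tray between -0.062 and -0.032 m and y of soup_tin_a in the frame of tray between -0.062 and -0.032 m and z of soup_tin_a in the frame of tray between -0.002 and 0.01 m and angle between each of soup_tin_a, soup_tin_b's own z axis and vertical below 0.1 rad and x of soup_tin_b in the frame of tray between -0.062 and -0.032 m and y of soup_tin_b in the frame of tray between 0.032 and 0.062 m and z of soup_tin_b in the frame of tray between -0.002 and 0.01 m) or (x of soup_tin_b in the frame of tray between -0.062 and -0.032 m and y of soup_tin_b in the frame of tray between -0.062 and -0.032 m and z of soup_tin_b in the frame of tray between -0.002 and 0.01 m and angle between each of soup_tin_b, soup_tin_a's own z axis and vertical below 0.1 rad and x of soup_tin_a in the frame of tray between -0.062 and -0.032 m and y of soup_tin_a in the frame of tray between 0.032 and 0.062 m and z of soup_tin_a in the frame of tray between -0.002 and 0.01 m))), for 0.2 s.
2. the cracker carton lies flat across the tops of both soup tins (x of cracker_carton in the frame of tray between -0.065 and -0.029 m and y of cracker_carton in the frame of tray between -0.025 and 0.025 m and z of cracker_carton in the frame of tray between 0.1 and 0.112 m and angle between cracker_carton's own z axis and vertical below 0.1 rad and angle between the y axis of cracker_carton and the y axis of tray, either way round below 0.3 rad), for 0.2 s.
At the end, for the whole second after the job is handed in: Soup tins upright, one in each square cell (15 mm of centre); tea box upright, lengthwise (0.35 rad) in the long compartment (22 mm across, 45 mm along); crackers flat on both tins (18 mm across, 25 mm along, 0.3 rad); look-alikes within 20 mm of their start; all released, at rest (all of step 2 and ((x of soup_tin_a in the frame of tray between -0.062 and -0.032 m and y of soup_tin_a in the frame of tray between -0.062 and -0.032 m and z of soup_tin_a in the frame of tray between -0.002 and 0.01 m and angle between each of soup_tin_a, soup_tin_b's own z axis and vertical below 0.1 rad and x of soup_tin_b in the frame of tray between -0.062 and -0.032 m and y of soup_tin_b in the frame of tray between 0.032 and 0.062 m and z of soup_tin_b in the frame of tray between -0.002 and 0.01 m) or (x of soup_tin_b in the frame of tray between -0.062 and -0.032 m and y of soup_tin_b in the frame of tray between -0.062 and -0.032 m and z of soup_tin_b in the frame of tray between -0.002 and 0.01 m and angle between each of soup_tin_b, soup_tin_a's own z axis and vertical below 0.1 rad and x of soup_tin_a in the frame of tray between -0.062 and -0.032 m and y of soup_tin_a in the frame of tray between 0.032 and 0.062 m and z of soup_tin_a in the frame of tray between -0.002 and 0.01 m)) and x of tea_box in the frame of tray between 0.025 and 0.069 m and y of tea_box in the frame of tray between -0.045 and 0.045 m and z of tea_box in the frame of tray between -0.002 and 0.01 m and angle between tea_box's own z axis and vertical below 0.1 rad and angle between the x axis of tea_box and the y axis of tray, either way round below 0.35 rad and distance of each of short_tin, slim_tin, jar, short_carton from where it was at the start of the episode below 0.02 m and linear speed of each of soup_tin_a, soup_tin_b, tea_box, cracker_carton below 0.02 m/s); the robot touches nothing.
It fails at once if a thing that is not part of the order is moved more than 20 mm (distance of any of short_tin, slim_tin, jar, short_carton from where it was at the start of the episode above 0.02 m).
It fails at once if one of the goods is dropped (falls free of the fingers at over 0.7 m/s, some 25 mm) ((linear speed of soup_tin_a above 0.7 m/s and contact force between soup_tin_a and the fingers below 0.05 N) or (linear speed of soup_tin_b above 0.7 m/s and contact force between soup_tin_b and the fingers below 0.05 N) or (linear speed of tea_box above 0.7 m/s and contact force between tea_box and the fingers below 0.05 N) or (linear speed of cracker_carton above 0.7 m/s and contact force between cracker_carton and the fingers below 0.05 N)).
It also fails if it takes over 112 s, if anything falls off the work surface, if the arm or the gripper's body presses on something with over 40 N, if the wrist force passes 120 N, or if a joint passes its speed limit or range.

ROBOT

A 7-joint arm with a two-finger parallel gripper is mounted at the origin on the work surface. World frame = base frame: x ahead of the robot, y to its left, z up, the work surface at z = 0. Lengths are in m, angles in rad, forces in N, time in s.
With the tool pointing down it reaches from about 0.425 to 0.925 m from the base axis. Payload 6.8 kg.
Tool frame: the origin (TCP) lies between the finger pads; the fingertips stand r.tcp_to_tips ahead of it and the grasp point (between the pads) lies 3 mm ahead of it (r.tcp_to_tips is the distance from the TCP to the fingertips, in m); z points along the fingers, y is the line along which they close (so a half turn about z gives the same grasp; the last joint's range is limited). The gripper opens to 85 mm and grips with 20 to 120 N. Pads are 22 mm wide; open, the fingers measure 114 mm over their backs; the gripper's body (76 mm by 85 mm) begins 54 mm behind the grasp point. The pads swing forward as they close: fully open they stand 13 mm farther back than shut.
Start: joints at [1.199, 0.477, 0.022, 1.555, -0.011, 1.109, -0.083], TCP at [0.176, -0.652, 0.253] pointing down, gripper open.
Joint ranges: [-2.96, 2.96], [-0.34, 2.1], [-1.41, 1.46], [0.24, 2.44], [-1.37, 4.51], [0.17, 1.92], [-2.96, 2.96]. Speed limits (rad/s): [2.39, 2.39, 3.14, 3.14, 3.14, 3.14, 3.14].

INTERFACE

Orientations are given as a rotation vector (axis times angle).
In Python, from bench import r gives the robot as it stands. The module is installed in compiled form; this text tells all that it offers.
- The arm moves only by the tool step_arm, never from a script. Its argument "moves" is a list of rows, each an object of numbers: "rx", "ry", "rz": the turn, a rotation vector about the tool's x, y, z in degrees; "dx", "dy", "dz": the shift along the tool's x, y, z in mm; "gripper": the opening, from -1 (shut) to 1 (fully open). In form: [{"rx": .., "ry": .., "rz": .., "dx": .., "dy": .., "dz": .., "gripper": ..}, ...]. A call has 1 to 20 rows; each row shifts and turns the commanded pose from where the row before left it, along the tool's axes as they then stand; what a row does not reach is not made up. A row lasts 1/8 s, in which the tool goes at most 62.5 mm and 10.7 degrees, less where a joint would pass 70% of its speed; a pose out of reach is approached as far as the arm can. A call is refused whole if a number of a shift passes 62.5 or a number of a turn 10.7, either way. A call with a gripper value outside its range is refused whole. The fingers move at their own pace and stop on an object; "grip_force" is the grip in N (left out, the last holds). Time passes only in rows, so rows that do not move let the fingers close. It gives the time, the measured TCP pose, the force, the opening and the grip force at its end, in the units of the state.
- r.get_obs(): the state, without advancing time (a new reading comes with each control period).
- r.grab_frame(name): name is "scene" or "top" or "wrist"; returns the picture (420x560x3 uint8, blue, green, red); there is no depth.
- r.camera_info(name): a dict with "mtx" (3x3 intrinsics, pixels), "D" ([k1, k2, p1, p2, k3] as OpenCV has them; the pictures are not rectified), "rvec" (rotation vector, rad) and "tvec" (3), from world to camera coordinates, as OpenCV has them. Camera axes: x right, y down, z forward; pixel columns grow to the right and rows downward; lengths in m; the calibration is good to about 2 mm. A picture is of the moment at which its call begins: read the wrist's pose just before it. camera_info takes no time and is no camera call; for the wrist camera it gives the pose at the moment of the call.
- r.hand_in(): hands the job in; it is judged then, once.
The state is a dict: "clock": time; "joints": joint angles; "qvel": joint speeds; "tau": joint torques, N m; "tcp_pos": TCP position; "orientation": TCP orientation; "contact_force": force on the tool from outside, world axes, zero at the start; "moment": the same for the moment, N m; "grip_width": finger opening in m; "gripper_force": force on a finger pad.
Only numpy, scipy, OpenCV 4.12 (cv2) and the standard library are available. Lean on these libraries where they do the work, as an engineer would, in place of code of your own. Each camera call takes 0.05 s, during which the arm holds its last target. There are 200 camera calls.

## Working session

There is one attempt and no reset: what is moved stays moved. The work goes in short steps, Python scripts to look and compute and a tool call to move; the robot and the scene stay as the last step left them, time stands still between calls to the robot, and variables do not carry over. Pictures are saved under pics/ and viewed, at most 14 in all, crops included, and the job is handed in when it is done.

Besides the shell and the picture viewer there is one more tool, called as name(argument=value, ...) on one line, values as JSON. step_arm: Moves the arm, as the interface text tells. Its arguments: {"type":"object","properties":{"moves":{"type":"array","items":{"type":"object","properties":{"rx":{"type":"number"},"ry":{"type":"number"},"rz":{"type":"number"},"dx":{"type":"number"},"dy":{"type":"number"},"dz":{"type":"number"},"gripper":{"type":"number"}}}},"grip_force":{"type":"number"}},"required":["moves"]}

```bash
mkdir -p pics; cat > h.py <<'E'
import numpy as np, cv2
from bench import r
def cam(n):
    c=r.camera_info(n); R=cv2.Rodrigues(np.array(c["rvec"],float))[0]
    return np.array(c["mtx"],float),np.array(c["D"],float),R,np.array(c["tvec"],float).ravel()
def ray(n,px,z,C=None):
    K,D,R,t=C or cam(n)
    p=cv2.undistortPoints(np.array(px,float).reshape(-1,1,2),K,D).reshape(-1,2)
    d=np.c_[p,np.ones(len(p))]@R; o=-R.T@t
    return o+d*((z-o[2])/d[:,2])[:,None]
def proj(n,P,C=None):
    K,D,R,t=C or cam(n)
    return cv2.projectPoints(np.array(P,float).reshape(-1,1,3),cv2.Rodrigues(R)[0],t,K,D)[0].reshape(-1,2)
E
python3 - <<'E'
from h import *
o=r.get_obs(); print({k:np.round(v,3) for k,v in o.items()}, r.tcp_to_tips)
for n in("top","scene","wrist"):
    cv2.imwrite(f"pics/{n}0.png",r.grab_frame(n)); K,D,R,t=cam(n); print(n,(-R.T@t).round(3),R[2].round(3))
E
```

```text
{'clock': np.float64(0.0), 'joints': array([ 1.199,  0.478,  0.022,  1.556, -0.012,  1.109, -0.083]), 'qvel': array([ 0.   ,  0.001,  0.001, -0.001, -0.   , -0.   , -0.   ]), 'tau': array([ 1.0000e-03, -5.9645e+01,  1.6090e+00, -2.8120e+01,  1.3000e-02,
        9.0000e-03,  0.0000e+00]), 'tcp_pos': array([ 0.176, -0.651,  0.252]), 'orientation': array([-3.113e+00, -4.130e-01,  1.000e-03]), 'contact_force': array([0.936, 0.402, 0.813]), 'moment': array([0.023, 0.025, 0.04 ]), 'gripper_force': np.float64(0.0), 'grip_width': np.float64(0.085)} 0.022
top [ 0.24  -0.015  1.207] [ 0.149  0.024 -0.989]
scene [ 0.864 -0.673  1.043] [-0.362  0.528 -0.768]
wrist [ 0.244 -0.633  0.374] [-0.269 -0.071 -0.961]
```

View pics/top0.png

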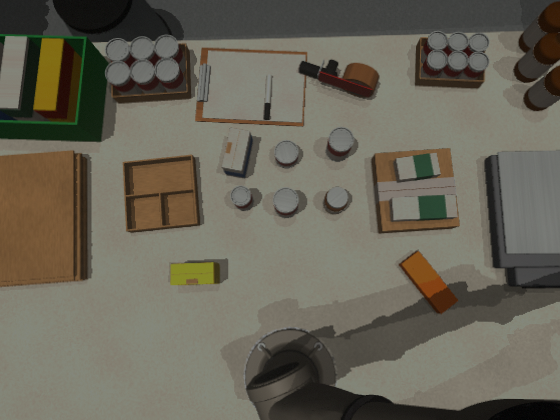

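View pics/scene0.png

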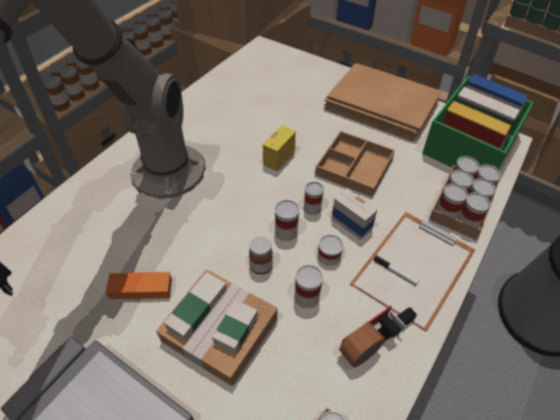

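Top view: the tray is at (162,193), with its two cells below and the long compartment above. The tin candidates are (286,201), (341,140), (287,152), (241,197) and (336,199). The tea box with the blue band is at (236,152); the yellow box at (194,273) is not meant. The cartons on the case are at (424,208), the longer one, and (418,167), the shorter one. The orange carton at (428,281) is not meant. By height in the scene view, (286,201) and (341,140) look like soup tins. I'll enlarge to confirm.

```bash
python3 - <<'E'
from h import *
a=cv2.imread("pics/top0.png")
cv2.imwrite("pics/c1.png",cv2.resize(a[115:245,215:470],None,fx=3,fy=3,interpolation=cv2.INTER_CUBIC))
b=cv2.imread("pics/scene0.png")
cv2.imwrite("pics/c2.png",cv2.resize(b[120:380,150:410],None,fx=2.25,fy=2.25,interpolation=cv2.INTER_CUBIC))
for p,z in [((286,201),.102),((341,140),.102),((287,152),.054),((241,197),.088),((336,199),.095),((424,208),.096),((418,167),.096)]: 
    P=ray("top",p,z)[0]; print(p,P.round(3),proj("scene",P).round(0))
E
```

```text
(286, 201) [0.442 0.001 0.102] [[284. 208.]]
(341, 140) [ 0.599 -0.144  0.102] [[306. 275.]]
(287, 152) [ 0.585 -0.003  0.054] [[329. 245.]]
(241, 197) [0.457 0.117 0.088] [[312. 188.]]
(336, 199) [ 0.446 -0.127  0.095] [[258. 243.]]
(424, 208) [ 0.419 -0.347  0.096] [[193. 301.]]
(418, 167) [ 0.525 -0.338  0.096] [[232. 322.]]
```

View pics/c1.png

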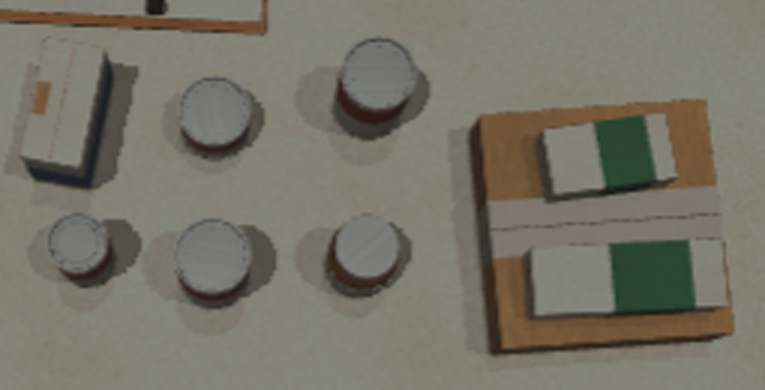

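View pics/c2.png

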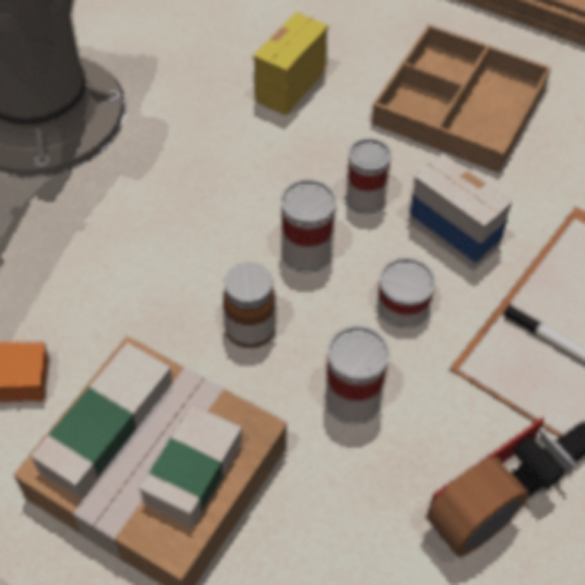

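Confirmed. Two tins are tall with the red band and a wide lid: crop 1 (213,254) and (378,73). The lid at (214,113) is the short tin, (79,242) the slim tin and (366,245) the jar. The cracker carton is the longer, lower one, with crop corners (531,247), (722,239), (725,308) and (533,316).

```bash
python3 - <<'E'
from h import *
a=cv2.imread("pics/top0.png"); C=cam("top")
f=lambda L:[(x/3+215-1/3,y/3+115-1/3) for x,y in L]
def rect(n,P): 
    c,s,an=cv2.minAreaRect((P[:,:2]*1000).astype(np.float32)); b=cv2.boxPoints((c,s,an)); e=b[1]-b[0]; e2=b[2]-b[1]; L=max(e,e2,key=np.linalg.norm)
    print(n,np.round(c,1),np.round(s,1),"long axis deg",round(float(np.degrees(np.arctan2(L[1],L[0]))),1))
rect("tea",ray("top",f([(46,37),(108,47),(82,165),(25,155)]),.09,C))
rect("crk",ray("top",f([(531,247),(722,239),(725,308),(533,316)]),.096,C))
rect("sc",ray("top",f([(543,130),(668,115),(675,180),(552,194)]),.096,C))
for n,p,z in [("A",(213,254),.102),("B",(378,73),.102),("short",(214,113),.054),("slim",(79,242),.088),("jar",(366,245),.095)]: print(n,ray("top",f([p]),z,C)[0].round(3))
hsv=cv2.cvtColor(a,cv2.COLOR_BGR2HSV)
m=((hsv[...,0]<20)&(hsv[...,1]>90)).astype(np.uint8)*255
def blob(x0,y0,x1,y1,z,n):
    mm=np.zeros_like(m); mm[y0:y1,x0:x1]=m[y0:y1,x0:x1]
    mm=cv2.morphologyEx(mm,cv2.MORPH_CLOSE,np.ones((5,5)))
    c=max(cv2.findContours(mm,0,2)[0],key=cv2.contourArea).reshape(-1,2)
    c2=cv2.convexHull(c).reshape(-1,2); print(n,cv2.boxPoints(cv2.minAreaRect(c)).round(0).tolist()); rect(n,ray("top",c2,z,C))
blob(112,140,212,245,.04,"tray"); blob(360,140,475,245,.06,"case")
cv2.imwrite("pics/c3.png",cv2.resize(a[145:245,110:215],None,fx=5,fy=5,interpolation=cv2.INTER_CUBIC))
E
```

```text
tea [586.7 128.8] [ 55.7 108.5] long axis deg -10.7
crk [ 420.8 -347.1] [ 58.9 162.5] long axis deg -88.6
sc [ 527.5 -338.7] [ 57.  107.8] long axis deg -84.5
A [0.446 0.001 0.102]
B [ 0.602 -0.143  0.102]
short [ 0.584 -0.001  0.054]
slim [0.461 0.117 0.088]
jar [ 0.453 -0.129  0.095]
tray [[121.0, 160.0], [194.0, 154.0], [200.0, 226.0], [126.0, 232.0]]
tray [481.6 341.2] [196.5 198.1] long axis deg -84.8
case [[371.0, 154.0], [450.0, 146.0], [453.0, 176.0], [374.0, 184.0]]
case [ 538.4 -332.5] [ 83.4 208.5] long axis deg -86.7
```

View pics/c3.png

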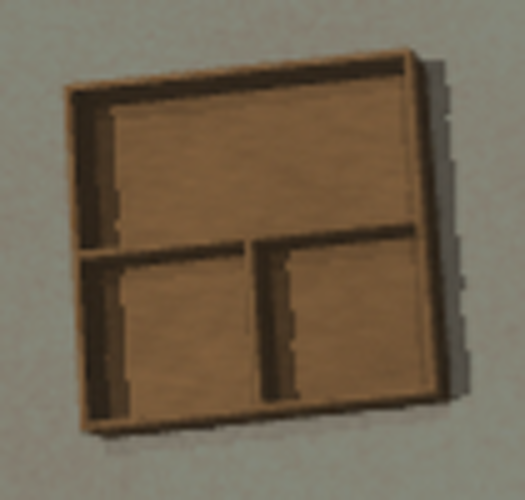

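```bash
cat >> h.py <<'E'
def pose():
    o=r.get_obs(); R=cv2.Rodrigues(np.array(o["orientation"],float))[0]
    return np.array(o["tcp_pos"]),R,o
def to(x,y,z,th):
    p,R,o=pose(); d=R.T@(np.array([x,y,z])-p)*1000
    t0=np.degrees(np.arctan2(R[1,0],R[0,0]))
    print("t",round(float(o["clock"]),2),"tcp",p.round(4),"theta",round(t0,2),"tilt",round(np.degrees(np.arccos(-R[2,2])),2),"d tool mm",d.round(1),"rz",round((t0-th+180)%360-180,1))
    a=np.radians(th); w=np.array([x,y])-p[:2]; print(" after turn: dx %.1f dy %.1f"%(1000*w@[np.cos(a),np.sin(a)],1000*w@[np.sin(a),-np.cos(a)]))
E
python3 - <<'E'
from h import *
c=[(x/5+110-.4,y/5+145-.4) for x,y in [(66,88),(411,50),(437,393),(88,424)]]
P=ray("top",c,.04); print(P.round(3), P.mean(0).round(4), [np.linalg.norm(P[i]-P[i-1]).round(3) for i in range(4)])
for i,j in((0,1),(3,2)): d=P[i]-P[j]; print("y axis deg",np.degrees(np.arctan2(d[1],d[0])).round(1))
for i,j in((0,3),(1,2)): d=P[i]-P[j]; print("x axis deg",np.degrees(np.arctan2(d[1],d[0])).round(1))
to(.602,-.143,.25,95)
E
```

```text
[[0.569 0.447 0.04 ]
 [0.587 0.258 0.04 ]
 [0.397 0.241 0.04 ]
 [0.383 0.428 0.04 ]] [0.4838 0.3434 0.04  ] [np.float64(0.187), np.float64(0.19), np.float64(0.191), np.float64(0.188)]
y axis deg 95.4
y axis deg 94.2
x axis deg 5.9
x axis deg 5.2
t 0.15 tcp [ 0.1759 -0.6513  0.2526] theta 15.11 tilt 0.08 d tool mm [ 543.9 -379.6    3. ] rz -79.9
 after turn: dx 469.2 dy 468.8
```

step_arm(moves=[{"rz": -10},{"rz": -10},{"rz": -10},{"rz": -10},{"rz": -10},{"rz": -10},{"rz": -10},{"rz": -10},{"dx": 40,"dy": 40},{"dx": 40,"dy": 40},{"dx": 40,"dy": 40},{"dx": 40,"dy": 40},{"dx": 40,"dy": 40},{"dx": 40,"dy": 40},{"dx": 40,"dy": 40},{"dx": 40,"dy": 40},{"dx": 40,"dy": 40},{"dx": 40,"dy": 40}], grip_force=40)

```text
invalid input at $.moves[0]: expected keys rx, ry, rz, dx, dy, dz, gripper
```

```bash
python3 -c "
from h import *
to(.602,-.143,.25,95)"
```

```text
t 0.15 tcp [ 0.1759 -0.6513  0.2526] theta 15.11 tilt 0.08 d tool mm [ 543.9 -379.6    3. ] rz -79.9
 after turn: dx 469.2 dy 468.8
```

All keys are required in each row.

step_arm(moves=[{"rx": 0,"ry": 0,"rz": -10,"dx": 0,"dy": 0,"dz": 0,"gripper": 1},{"rx": 0,"ry": 0,"rz": -10,"dx": 0,"dy": 0,"dz": 0,"gripper": 1},{"rx": 0,"ry": 0,"rz": -10,"dx": 0,"dy": 0,"dz": 0,"gripper": 1},{"rx": 0,"ry": 0,"rz": -10,"dx": 0,"dy": 0,"dz": 0,"gripper": 1},{"rx": 0,"ry": 0,"rz": -10,"dx": 0,"dy": 0,"dz": 0,"gripper": 1},{"rx": 0,"ry": 0,"rz": -10,"dx": 0,"dy": 0,"dz": 0,"gripper": 1},{"rx": 0,"ry": 0,"rz": -10,"dx": 0,"dy": 0,"dz": 0,"gripper": 1},{"rx": 0,"ry": 0,"rz": -10,"dx": 0,"dy": 0,"dz": 0,"gripper": 1},{"rx": 0,"ry": 0,"rz": 0,"dx": 40,"dy": 40,"dz": 0,"gripper": 1},{"rx": 0,"ry": 0,"rz": 0,"dx": 40,"dy": 40,"dz": 0,"gripper": 1},{"rx": 0,"ry": 0,"rz": 0,"dx": 40,"dy": 40,"dz": 0,"gripper": 1},{"rx": 0,"ry": 0,"rz": 0,"dx": 40,"dy": 40,"dz": 0,"gripper": 1},{"rx": 0,"ry": 0,"rz": 0,"dx": 40,"dy": 40,"dz": 0,"gripper": 1},{"rx": 0,"ry": 0,"rz": 0,"dx": 40,"dy": 40,"dz": 0,"gripper": 1},{"rx": 0,"ry": 0,"rz": 0,"dx": 40,"dy": 40,"dz": 0,"gripper": 1},{"rx": 0,"ry": 0,"rz": 0,"dx": 40,"dy": 40,"dz": 0,"gripper": 1},{"rx": 0,"ry": 0,"rz": 0,"dx": 40,"dy": 40,"dz": 0,"gripper": 1},{"rx": 0,"ry": 0,"rz": 0,"dx": 40,"dy": 40,"dz": 0,"gripper": 1}], grip_force=40)

```text
clock: 2.4
tcp_pos: [0.5395, -0.2163, 0.2532]
orientation: [-2.121, -2.318, 0.001]
contact_force: [0.3, -0.8, -0.2]
grip_width: 0.0854
gripper_force: 0.0
```

```bash
python3 -c "
from h import *
to(.602,-.143,.25,95)"
```

```text
t 2.4 tcp [ 0.5395 -0.2163  0.2532] theta 95.09 tilt 0.02 d tool mm [67.5 68.7  3.2] rz 0.1
 after turn: dx 67.6 dy 68.6
```

step_arm(moves=[{"rx": 0,"ry": 0,"rz": 0,"dx": 33,"dy": 33,"dz": 0,"gripper": 1},{"rx": 0,"ry": 0,"rz": 0,"dx": 33,"dy": 33,"dz": 0,"gripper": 1},{"rx": 0,"ry": 0,"rz": 0,"dx": 0,"dy": 0,"dz": 0,"gripper": 1}])

```text
clock: 2.78
tcp_pos: [0.6005, -0.141, 0.2531]
orientation: [-2.111, -2.325, -0.004]
contact_force: [-1.0, -0.7, -0.2]
grip_width: 0.0854
gripper_force: 0.0
```

```bash
python3 - <<'E'
from h import *
C=cam("wrist"); a=r.grab_frame("wrist"); cv2.imwrite("pics/w1.png",a)
to(.602,-.143,.25,95)
print(proj("wrist",[.602,-.143,.102],C))
E
```

```text
t 2.83 tcp [ 0.5992 -0.1439  0.2529] theta 95.32 tilt 0.06 d tool mm [0.7 2.9 2.9] rz 0.3
 after turn: dx 0.7 dy 2.9
[[285.77473369 206.68377351]]
```

View pics/w1.png

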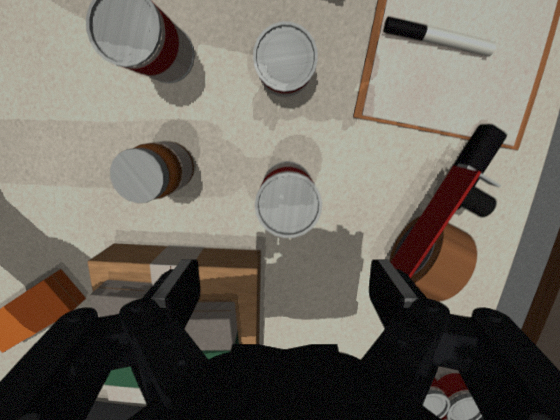

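The wrist view shows soup tin B's lid at (288.5,204) against a predicted (286,207). The short tin is at (284,57), the jar at (139,173) and soup tin A at about (127,28), so the estimates agree.

```bash
python3 - <<'E'
from h import *
for p,z in(((288.5,203.5),.102),((127,28),.102),((284,57),.054),((137,174),.095)): print(ray("wrist",p,z).round(4))
to(.6035,-.1415,.085,95)
E
```

```text
[[ 0.6028 -0.1427  0.102 ]]
[[ 4.493e-01 -3.000e-04  1.020e-01]]
[[ 0.5852 -0.0026  0.054 ]]
[[ 0.4516 -0.1285  0.095 ]]
t 2.83 tcp [ 0.5992 -0.1439  0.2529] theta 95.32 tilt 0.06 d tool mm [  1.9   4.6 167.9] rz 0.3
 after turn: dx 2.1 dy 4.5
```

step_arm(moves=[{"rx": 0,"ry": 0,"rz": 0,"dx": 1,"dy": 3.5,"dz": 30,"gripper": 1},{"rx": 0,"ry": 0,"rz": 0,"dx": 0,"dy": 0,"dz": 40,"gripper": 1},{"rx": 0,"ry": 0,"rz": 0,"dx": 0,"dy": 0,"dz": 40,"gripper": 1},{"rx": 0,"ry": 0,"rz": 0,"dx": 0,"dy": 0,"dz": 40,"gripper": 1},{"rx": 0,"ry": 0,"rz": 0,"dx": 0,"dy": 0,"dz": 20,"gripper": 1},{"rx": 0,"ry": 0,"rz": 0,"dx": 0,"dy": 0,"dz": 0,"gripper": 1},{"rx": 0,"ry": 0,"rz": 0,"dx": 0,"dy": 0,"dz": 0,"gripper": -1},{"rx": 0,"ry": 0,"rz": 0,"dx": 0,"dy": 0,"dz": 0,"gripper": -1},{"rx": 0,"ry": 0,"rz": 0,"dx": 0,"dy": 0,"dz": 0,"gripper": -1},{"rx": 0,"ry": 0,"rz": 0,"dx": 0,"dy": 0,"dz": 0,"gripper": -1},{"rx": 0,"ry": 0,"rz": 0,"dx": 0,"dy": 0,"dz": 0,"gripper": -1},{"rx": 0,"ry": 0,"rz": 0,"dx": 0,"dy": 0,"dz": 0,"gripper": -1}], grip_force=40)

```text
clock: 4.32
tcp_pos: [0.6036, -0.145, 0.0854]
orientation: [2.118, 2.316, 0.003]
contact_force: [0.5, -1.3, 7.2]
grip_width: 0.065
gripper_force: 44.7
```

step_arm(moves=[{"rx": 0,"ry": 0,"rz": 0,"dx": 0,"dy": 0,"dz": -20,"gripper": -1},{"rx": 0,"ry": 0,"rz": 0,"dx": 0,"dy": 0,"dz": -40,"gripper": -1},{"rx": 0,"ry": 0,"rz": 0,"dx": 0,"dy": 0,"dz": -40,"gripper": -1},{"rx": 0,"ry": 0,"rz": 0,"dx": 0,"dy": 0,"dz": -40,"gripper": -1},{"rx": 0,"ry": 0,"rz": 0,"dx": 0,"dy": 0,"dz": -20,"gripper": -1},{"rx": 0,"ry": 0,"rz": 0,"dx": 20,"dy": -4,"dz": 0,"gripper": -1},{"rx": 0,"ry": 0,"rz": 0,"dx": 40,"dy": -9,"dz": 0,"gripper": -1},{"rx": 0,"ry": 0,"rz": 0,"dx": 40,"dy": -9,"dz": 0,"gripper": -1},{"rx": 0,"ry": 0,"rz": 0,"dx": 40,"dy": -9,"dz": 0,"gripper": -1},{"rx": 0,"ry": 0,"rz": 0,"dx": 40,"dy": -9,"dz": 0,"gripper": -1},{"rx": 0,"ry": 0,"rz": 0,"dx": 40,"dy": -9,"dz": 0,"gripper": -1},{"rx": 0,"ry": 0,"rz": 0,"dx": 40,"dy": -9,"dz": 0,"gripper": -1},{"rx": 0,"ry": 0,"rz": 0,"dx": 40,"dy": -9,"dz": 0,"gripper": -1},{"rx": 0,"ry": 0,"rz": 0,"dx": 40,"dy": -9,"dz": 0,"gripper": -1},{"rx": 0,"ry": 0,"rz": 0,"dx": 40,"dy": -9,"dz": 0,"gripper": -1},{"rx": 0,"ry": 0,"rz": 0,"dx": 40,"dy": -9,"dz": 0,"gripper": -1},{"rx": 0,"ry": 0,"rz": 0,"dx": 40,"dy": -9,"dz": 0,"gripper": -1},{"rx": 0,"ry": 0,"rz": 0,"dx": 40,"dy": -9,"dz": 0,"gripper": -1},{"rx": 0,"ry": 0,"rz": 0,"dx": 0,"dy": 0,"dz": 0,"gripper": -1}])

```text
clock: 6.7
tcp_pos: [0.4414, 0.3473, 0.2419]
orientation: [-2.108, -2.324, 0.003]
contact_force: [-0.3, -0.7, -3.2]
grip_width: 0.0649
gripper_force: 46.1
```

```bash
python3 - <<'E'
from h import *
cv2.imwrite("pics/w2.png",r.grab_frame("wrist"))
to(.4327,.386,.089,95.2); print(pose()[2]["grip_width"])
E
```

```text
t 6.75 tcp [0.4428 0.3449 0.2417] theta 95.41 tilt 0.2 d tool mm [ 42.   -5.7 152.7] rz 0.2
 after turn: dx 41.9 dy -6.3
0.06497066216227056
```

View pics/w2.png

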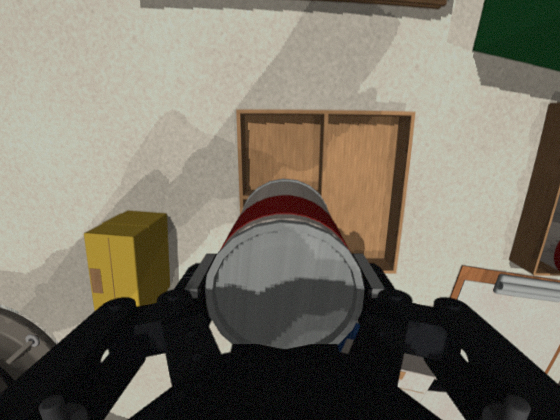

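Tin B is held upright. The tray's far rim corners are at (237,111) and (413,112), the +x near corner is at (397,272), and the partition meets the far wall at (325,113). I'll check the tray pose from these.

```bash
python3 - <<'E'
from h import *
P=ray("wrist",[(237,111),(413,112),(397,272)],.04); print(P.round(4))
c=np.array([.4838,.3434]);a=np.radians(5.2);R=np.array([[np.cos(a),-np.sin(a)],[np.sin(a),np.cos(a)]])
print((P[:,:2]-c)@R*1000)
E
```

```text
[[0.3831 0.4289 0.04  ]
 [0.5709 0.4469 0.04  ]
 [0.5918 0.258  0.04  ]]
[[-92.51399064  94.29626287]
 [ 96.14841138  95.15621636]
 [ 99.78347983 -94.79228536]]
```

step_arm(moves=[{"rx": 0,"ry": 0,"rz": 0,"dx": 21,"dy": -2.5,"dz": 0,"gripper": -1},{"rx": 0,"ry": 0,"rz": 0,"dx": 21,"dy": -2.5,"dz": 0,"gripper": -1},{"rx": 0,"ry": 0,"rz": 0,"dx": 0,"dy": 0,"dz": 20,"gripper": -1},{"rx": 0,"ry": 0,"rz": 0,"dx": 0,"dy": 0,"dz": 30,"gripper": -1},{"rx": 0,"ry": 0,"rz": 0,"dx": 0,"dy": 0,"dz": 30,"gripper": -1},{"rx": 0,"ry": 0,"rz": 0,"dx": 0,"dy": 0,"dz": 30,"gripper": -1},{"rx": 0,"ry": 0,"rz": 0,"dx": 0,"dy": 0,"dz": 20,"gripper": -1},{"rx": 0,"ry": 0,"rz": 0,"dx": 0,"dy": 0,"dz": 12,"gripper": -1},{"rx": 0,"ry": 0,"rz": 0,"dx": 0,"dy": 0,"dz": 5,"gripper": -1},{"rx": 0,"ry": 0,"rz": 0,"dx": 0,"dy": 0,"dz": 3,"gripper": -1},{"rx": 0,"ry": 0,"rz": 0,"dx": 0,"dy": 0,"dz": 0,"gripper": -1}])

```text
clock: 8.12
tcp_pos: [0.4375, 0.385, 0.0938]
orientation: [2.12, 2.318, 0.002]
contact_force: [0.5, 0.1, -3.4]
grip_width: 0.0651
gripper_force: 46.2
```

```bash
python3 -c "
from h import *
to(.434,.386,.0895,95.2)"
```

```text
t 8.12 tcp [0.4375 0.385  0.0938] theta 95.11 tilt 0.06 d tool mm [ 1.3 -3.4  4.3] rz -0.1
 after turn: dx 1.3 dy -3.4
```

Go down 4 mm, then release and rise.

step_arm(moves=[{"rx": 0,"ry": 0,"rz": 0,"dx": 1,"dy": -3,"dz": 2,"gripper": -1},{"rx": 0,"ry": 0,"rz": 0,"dx": 0,"dy": 0,"dz": 2,"gripper": -1},{"rx": 0,"ry": 0,"rz": 0,"dx": 0,"dy": 0,"dz": 0,"gripper": -1},{"rx": 0,"ry": 0,"rz": 0,"dx": 0,"dy": 0,"dz": 0,"gripper": -1}])

```text
clock: 8.62
tcp_pos: [0.4341, 0.3856, 0.0894]
orientation: [-2.12, -2.318, -0.0]
contact_force: [0.1, 0.3, -2.1]
grip_width: 0.0651
gripper_force: 46.1
```

step_arm(moves=[{"rx": 0,"ry": 0,"rz": 0,"dx": 0,"dy": 0,"dz": 0,"gripper": 1},{"rx": 0,"ry": 0,"rz": 0,"dx": 0,"dy": 0,"dz": 0,"gripper": 1},{"rx": 0,"ry": 0,"rz": 0,"dx": 0,"dy": 0,"dz": 0,"gripper": 1},{"rx": 0,"ry": 0,"rz": 0,"dx": 0,"dy": 0,"dz": 0,"gripper": 1},{"rx": 0,"ry": 0,"rz": 0,"dx": 0,"dy": 0,"dz": -20,"gripper": 1},{"rx": 0,"ry": 0,"rz": 0,"dx": 0,"dy": 0,"dz": -40,"gripper": 1},{"rx": 0,"ry": 0,"rz": 0,"dx": 0,"dy": 0,"dz": -50,"gripper": 1},{"rx": 0,"ry": 0,"rz": 0,"dx": 0,"dy": 0,"dz": -50,"gripper": 1},{"rx": 0,"ry": 0,"rz": 0,"dx": -36,"dy": -2,"dz": 0,"gripper": 1},{"rx": 0,"ry": 0,"rz": 0,"dx": -50,"dy": -3,"dz": 0,"gripper": 1},{"rx": 0,"ry": 0,"rz": 0,"dx": -50,"dy": -3,"dz": 0,"gripper": 1},{"rx": 0,"ry": 0,"rz": 0,"dx": -50,"dy": -3,"dz": 0,"gripper": 1},{"rx": 0,"ry": 0,"rz": 0,"dx": -50,"dy": -3,"dz": 0,"gripper": 1},{"rx": 0,"ry": 0,"rz": 0,"dx": -50,"dy": -3,"dz": 0,"gripper": 1},{"rx": 0,"ry": 0,"rz": 0,"dx": -50,"dy": -3,"dz": 0,"gripper": 1},{"rx": 0,"ry": 0,"rz": 0,"dx": -50,"dy": 0,"dz": 0,"gripper": 1},{"rx": 0,"ry": 0,"rz": 0,"dx": 0,"dy": 0,"dz": 0,"gripper": 1}])

```text
clock: 10.75
tcp_pos: [0.4487, -0.0045, 0.2503]
orientation: [2.127, 2.31, -0.001]
contact_force: [-0.1, 0.1, -0.3]
grip_width: 0.0855
gripper_force: 0.0
```

```bash
python3 - <<'E'
from h import *
C=cam("wrist"); cv2.imwrite("pics/w3.png",r.grab_frame("wrist")); cv2.imwrite("pics/t3.png",r.grab_frame("top"))
to(.449,0,.084,95.2); print(proj("wrist",[.449,0,.102],C))
E
```

```text
t 10.85 tcp [ 0.4487 -0.0005  0.2503] theta 95.07 tilt 0.08 d tool mm [4.000e-01 1.000e-01 1.663e+02] rz -0.1
 after turn: dx 0.4 dy 0.3
[[285.19321212 200.24683344]]
```

View pics/w3.png

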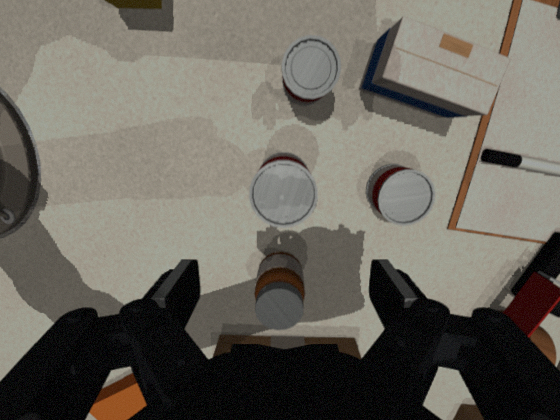

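Soup tin A's lid is at (283.5,192.5). The slim tin is at (312,66), the short tin at (404,194) and the jar at (279,308). The tea box's top corners are (400,17), (509,58), (491,114) and (383,70).

```bash
python3 - <<'E'
from h import *
A=ray("wrist",(283.5,192),.102)[0]; print(A.round(4), ray("wrist",(312,66),.088).round(4))
P=ray("wrist",[(400,17),(509,58),(491,114),(383,70)],.09); c,s,an=cv2.minAreaRect((P[:,:2]*1000).astype(np.float32)); print(P.round(4),c,s,an)
to(A[0],A[1],.084,95.2)
E
```

```text
[0.4467 0.0121 0.102 ] [[0.4623 0.1275 0.088 ]]
[[0.5347 0.1754 0.09  ]
 [0.6434 0.1552 0.09  ]
 [0.6381 0.104  0.09  ]
 [0.5266 0.1303 0.09  ]] (586.4229125976562, 139.68231201171875) (51.3266487121582, 114.63236236572266) 79.51105499267578
t 10.85 tcp [ 0.4487 -0.0005  0.2503] theta 95.07 tilt 0.08 d tool mm [ 12.7  -1.1 166.3] rz -0.1
 after turn: dx 12.7 dy -0.9
```

The arm was still swinging when that picture was taken, so I'll take a settled look and detect the lid by circle.

step_arm(moves=[{"rx": 0,"ry": 0,"rz": 0,"dx": 0,"dy": 0,"dz": 0,"gripper": 1},{"rx": 0,"ry": 0,"rz": 0,"dx": 0,"dy": 0,"dz": 0,"gripper": 1}])

```text
clock: 11.1
tcp_pos: [0.4486, 0.0005, 0.2495]
orientation: [2.117, 2.321, 0.001]
contact_force: [0.1, -0.3, 0.6]
grip_width: 0.0853
gripper_force: 0.0
```

```bash
cat >> h.py <<'E'
def lid(x,y,z):
    C=cam("wrist"); a=r.grab_frame("wrist"); p=proj("wrist",[x,y,z],C)[0]
    h=cv2.HoughCircles(cv2.GaussianBlur(cv2.cvtColor(a,6),(5,5),0),cv2.HOUGH_GRADIENT,1.5,40,param1=100,param2=25,minRadius=24,maxRadius=40)[0]
    h=min(h,key=lambda q:np.hypot(*(q[:2]-p))); print("pred",p.round(1),"circle",h.round(1),"->",ray("wrist",h[:2],z,C)[0].round(4))
E
python3 - <<'E'
from h import *
lid(.447,.001,.102); lid(.461,.117,.088); lid(.5845,-.001,.054)
to(.447,.001,.084,95.2)
E
```

```text
pred [283.  204.5] circle [282.8 198.8  32.6] -> [0.4463 0.0066 0.102 ]
pred [310.1  78.9] circle [311.2  75.8  28.6] -> [0.4618 0.1198 0.088 ]
pred [402.7 206. ] circle [401.2 200.2  28.8] -> [0.5814 0.0056 0.054 ]
t 11.25 tcp [ 4.485e-01 -1.000e-04  2.493e-01] theta 95.19 tilt 0.01 d tool mm [  1.2  -1.4 165.3] rz -0.0
 after turn: dx 1.2 dy -1.4
```

step_arm(moves=[{"rx": 0,"ry": 0,"rz": 0,"dx": 3,"dy": -2,"dz": 25,"gripper": 1},{"rx": 0,"ry": 0,"rz": 0,"dx": 0,"dy": 0,"dz": 40,"gripper": 1},{"rx": 0,"ry": 0,"rz": 0,"dx": 0,"dy": 0,"dz": 40,"gripper": 1},{"rx": 0,"ry": 0,"rz": 0,"dx": 0,"dy": 0,"dz": 40,"gripper": 1},{"rx": 0,"ry": 0,"rz": 0,"dx": 0,"dy": 0,"dz": 20,"gripper": 1},{"rx": 0,"ry": 0,"rz": 0,"dx": 0,"dy": 0,"dz": 0,"gripper": 1},{"rx": 0,"ry": 0,"rz": 0,"dx": 0,"dy": 0,"dz": 0,"gripper": -1},{"rx": 0,"ry": 0,"rz": 0,"dx": 0,"dy": 0,"dz": 0,"gripper": -1},{"rx": 0,"ry": 0,"rz": 0,"dx": 0,"dy": 0,"dz": 0,"gripper": -1},{"rx": 0,"ry": 0,"rz": 0,"dx": 0,"dy": 0,"dz": 0,"gripper": -1},{"rx": 0,"ry": 0,"rz": 0,"dx": 0,"dy": 0,"dz": 0,"gripper": -1},{"rx": 0,"ry": 0,"rz": 0,"dx": 0,"dy": 0,"dz": 0,"gripper": -1}], grip_force=40)

```text
clock: 12.75
tcp_pos: [0.4472, 0.0022, 0.0854]
orientation: [2.119, 2.317, 0.002]
contact_force: [-1.1, -0.2, 7.2]
grip_width: 0.0652
gripper_force: 45.5
```

step_arm(moves=[{"rx": 0,"ry": 0,"rz": 0,"dx": 0,"dy": 0,"dz": -20,"gripper": -1},{"rx": 0,"ry": 0,"rz": 0,"dx": 0,"dy": 0,"dz": -40,"gripper": -1},{"rx": 0,"ry": 0,"rz": 0,"dx": 0,"dy": 0,"dz": -40,"gripper": -1},{"rx": 0,"ry": 0,"rz": 0,"dx": 0,"dy": 0,"dz": -40,"gripper": -1},{"rx": 0,"ry": 0,"rz": 0,"dx": 0,"dy": 0,"dz": -20,"gripper": -1},{"rx": 0,"ry": 0,"rz": 0,"dx": 20,"dy": 2,"dz": 0,"gripper": -1},{"rx": 0,"ry": 0,"rz": 0,"dx": 40,"dy": 3,"dz": 0,"gripper": -1},{"rx": 0,"ry": 0,"rz": 0,"dx": 40,"dy": 3,"dz": 0,"gripper": -1},{"rx": 0,"ry": 0,"rz": 0,"dx": 40,"dy": 3,"dz": 0,"gripper": -1},{"rx": 0,"ry": 0,"rz": 0,"dx": 40,"dy": 3,"dz": 0,"gripper": -1},{"rx": 0,"ry": 0,"rz": 0,"dx": 40,"dy": 3,"dz": 0,"gripper": -1},{"rx": 0,"ry": 0,"rz": 0,"dx": 40,"dy": 3,"dz": 0,"gripper": -1},{"rx": 0,"ry": 0,"rz": 0,"dx": 30,"dy": 2,"dz": 0,"gripper": -1},{"rx": 0,"ry": 0,"rz": 0,"dx": 0,"dy": 0,"dz": 0,"gripper": -1},{"rx": 0,"ry": 0,"rz": 0,"dx": 0,"dy": 0,"dz": 0,"gripper": -1}])

```text
clock: 14.62
tcp_pos: [0.4423, 0.2917, 0.2439]
orientation: [2.12, 2.317, -0.002]
contact_force: [-0.3, -0.3, -2.5]
grip_width: 0.0657
gripper_force: 46.2
```

```bash
python3 - <<'E'
from h import *
cv2.imwrite("pics/w4.png",r.grab_frame("wrist")); to(.4428,.2926,.0895,95.2); print(pose()[2]["grip_width"])
print(proj("wrist",[.434,.386,.106]))
E
```

```text
t 14.68 tcp [0.4425 0.2914 0.244 ] theta 95.04 tilt 0.09 d tool mm [  1.4   0.5 154.5] rz -0.2
 after turn: dx 1.2 dy 0.4
0.06541756148534869
[[284.68511718  99.1728942 ]]
```

View pics/w4.png

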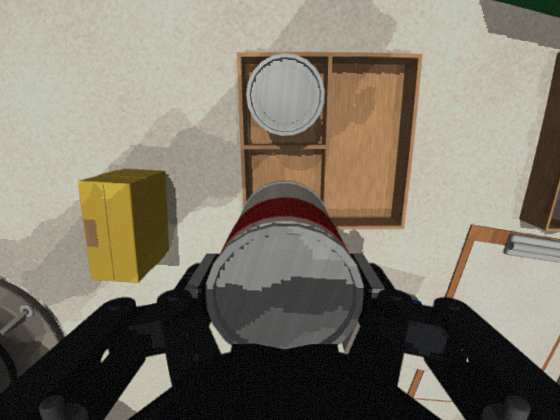

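Tin B stands in the far cell with its lid at (285,96) against a predicted (285,99). The near cell is under the held tin, so I'll lower it.

step_arm(moves=[{"rx": 0,"ry": 0,"rz": 0,"dx": 1,"dy": 0,"dz": 20,"gripper": -1},{"rx": 0,"ry": 0,"rz": 0,"dx": 0,"dy": 0,"dz": 30,"gripper": -1},{"rx": 0,"ry": 0,"rz": 0,"dx": 0,"dy": 0,"dz": 30,"gripper": -1},{"rx": 0,"ry": 0,"rz": 0,"dx": 0,"dy": 0,"dz": 30,"gripper": -1},{"rx": 0,"ry": 0,"rz": 0,"dx": 0,"dy": 0,"dz": 20,"gripper": -1},{"rx": 0,"ry": 0,"rz": 0,"dx": 0,"dy": 0,"dz": 12,"gripper": -1},{"rx": 0,"ry": 0,"rz": 0,"dx": 0,"dy": 0,"dz": 6,"gripper": -1},{"rx": 0,"ry": 0,"rz": 0,"dx": 0,"dy": 0,"dz": 4,"gripper": -1},{"rx": 0,"ry": 0,"rz": 0,"dx": 0,"dy": 0,"dz": 2,"gripper": -1},{"rx": 0,"ry": 0,"rz": 0,"dx": 0,"dy": 0,"dz": 0,"gripper": -1},{"rx": 0,"ry": 0,"rz": 0,"dx": 0,"dy": 0,"dz": 0,"gripper": -1}])

```text
clock: 16.05
tcp_pos: [0.4425, 0.294, 0.0906]
orientation: [2.12, 2.318, 0.001]
contact_force: [-0.6, 0.4, -3.1]
grip_width: 0.0647
gripper_force: 46.2
```

step_arm(moves=[{"rx": 0,"ry": 0,"rz": 0,"dx": 0,"dy": 0,"dz": 1.2,"gripper": -1},{"rx": 0,"ry": 0,"rz": 0,"dx": 0,"dy": 0,"dz": 0,"gripper": -1},{"rx": 0,"ry": 0,"rz": 0,"dx": 0,"dy": 0,"dz": 0,"gripper": 1},{"rx": 0,"ry": 0,"rz": 0,"dx": 0,"dy": 0,"dz": 0,"gripper": 1},{"rx": 0,"ry": 0,"rz": 0,"dx": 0,"dy": 0,"dz": 0,"gripper": 1},{"rx": 0,"ry": 0,"rz": 0,"dx": 0,"dy": 0,"dz": 0,"gripper": 1},{"rx": 0,"ry": 0,"rz": 0,"dx": 0,"dy": 0,"dz": -20,"gripper": 1},{"rx": 0,"ry": 0,"rz": 0,"dx": 0,"dy": 0,"dz": -40,"gripper": 1},{"rx": 0,"ry": 0,"rz": 0,"dx": 0,"dy": 0,"dz": -50,"gripper": 1},{"rx": 0,"ry": 0,"rz": 0,"dx": 0,"dy": 0,"dz": -50,"gripper": 1},{"rx": 0,"ry": 0,"rz": -10,"dx": 0,"dy": 0,"dz": 0,"gripper": 1},{"rx": 0,"ry": 0,"rz": -10,"dx": 0,"dy": 0,"dz": 0,"gripper": 1},{"rx": 0,"ry": 0,"rz": -10,"dx": 0,"dy": 0,"dz": 0,"gripper": 1},{"rx": 0,"ry": 0,"rz": -10,"dx": 0,"dy": 0,"dz": 0,"gripper": 1},{"rx": 0,"ry": 0,"rz": -10,"dx": 0,"dy": 0,"dz": 0,"gripper": 1},{"rx": 0,"ry": 0,"rz": -10,"dx": 0,"dy": 0,"dz": 0,"gripper": 1},{"rx": 0,"ry": 0,"rz": -10,"dx": 0,"dy": 0,"dz": 0,"gripper": 1},{"rx": 0,"ry": 0,"rz": -4,"dx": 0,"dy": 0,"dz": 0,"gripper": 1}])

```text
clock: 18.3
tcp_pos: [0.4423, 0.2939, 0.2504]
orientation: [0.292, 3.127, 0.001]
contact_force: [0.3, 0.5, -0.3]
grip_width: 0.0855
gripper_force: 0.0
```

step_arm(moves=[{"rx": 0,"ry": 0,"rz": 0,"dx": -35,"dy": -27,"dz": 0,"gripper": 1},{"rx": 0,"ry": 0,"rz": 0,"dx": -45,"dy": -35,"dz": 0,"gripper": 1},{"rx": 0,"ry": 0,"rz": 0,"dx": -45,"dy": -35,"dz": 0,"gripper": 1},{"rx": 0,"ry": 0,"rz": 0,"dx": -35,"dy": -27,"dz": 0,"gripper": 1},{"rx": 0,"ry": 0,"rz": 0,"dx": -12,"dy": -10,"dz": 0,"gripper": 1},{"rx": 0,"ry": 0,"rz": 0,"dx": 0,"dy": 0,"dz": 0,"gripper": 1},{"rx": 0,"ry": 0,"rz": 0,"dx": 0,"dy": 0,"dz": 0,"gripper": 1},{"rx": 0,"ry": 0,"rz": 0,"dx": 0,"dy": 0,"dz": 0,"gripper": 1}])

```text
clock: 19.3
tcp_pos: [0.5849, 0.1315, 0.2496]
orientation: [0.293, 3.128, 0.0]
contact_force: [0.5, -0.1, 0.3]
grip_width: 0.0855
gripper_force: 0.0
```

```bash
python3 - <<'E'
from h import *
cv2.imwrite("pics/w5.png",r.grab_frame("wrist")); to(.5865,.13,.07,169.3)
print(proj("wrist",[.5865,.13,.09]))
E
```

```text
t 19.35 tcp [0.5851 0.1312 0.2494] theta 169.26 tilt 0.01 d tool mm [ -1.6  -1.  179.4] rz -0.0
 after turn: dx -1.6 dy -1.0
[[283.01652714 203.90850438]]
```

View pics/w5.png

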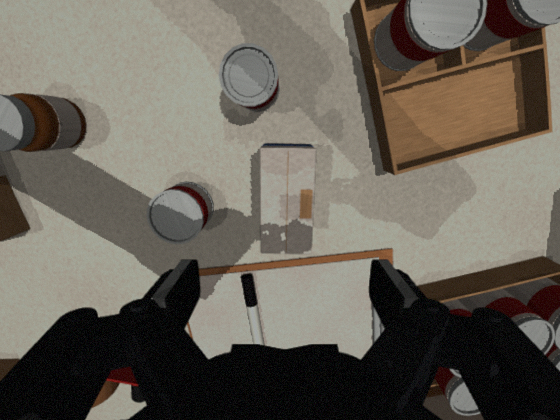

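The tea box top spans (261,149) to (313,254), aligned with the tool. The short tin is at (180,213) and the slim tin at (250,78), both clear of the fingers.

```bash
python3 - <<'E'
from h import *
P=ray("wrist",[(261,149),(315,149),(313,254),(260,252)],.09); m=P.mean(0); print(P.round(4),m.round(4))
to(m[0],m[1],.068,169.3)
E
```

```text
[[0.5294 0.1194 0.09  ]
 [0.539  0.1701 0.09  ]
 [0.6461 0.151  0.09  ]
 [0.6335 0.0964 0.09  ]] [0.587  0.1342 0.09  ]
t 19.35 tcp [0.5851 0.1312 0.2494] theta 169.26 tilt 0.01 d tool mm [ -1.3   3.3 181.4] rz -0.0
 after turn: dx -1.3 dy 3.3
```

step_arm(moves=[{"rx": 0,"ry": 0,"rz": 0,"dx": -1.5,"dy": 2,"dz": 25,"gripper": 1},{"rx": 0,"ry": 0,"rz": 0,"dx": 0,"dy": 0,"dz": 45,"gripper": 1},{"rx": 0,"ry": 0,"rz": 0,"dx": 0,"dy": 0,"dz": 45,"gripper": 1},{"rx": 0,"ry": 0,"rz": 0,"dx": 0,"dy": 0,"dz": 40,"gripper": 1},{"rx": 0,"ry": 0,"rz": 0,"dx": 0,"dy": 0,"dz": 25,"gripper": 1},{"rx": 0,"ry": 0,"rz": 0,"dx": 0,"dy": 0,"dz": 0,"gripper": 1},{"rx": 0,"ry": 0,"rz": 0,"dx": 0,"dy": 0,"dz": 0,"gripper": -1},{"rx": 0,"ry": 0,"rz": 0,"dx": 0,"dy": 0,"dz": 0,"gripper": -1},{"rx": 0,"ry": 0,"rz": 0,"dx": 0,"dy": 0,"dz": 0,"gripper": -1},{"rx": 0,"ry": 0,"rz": 0,"dx": 0,"dy": 0,"dz": 0,"gripper": -1},{"rx": 0,"ry": 0,"rz": 0,"dx": 0,"dy": 0,"dz": 0,"gripper": -1},{"rx": 0,"ry": 0,"rz": 0,"dx": 0,"dy": 0,"dz": 0,"gripper": -1}], grip_force=30)

```text
clock: 20.85
tcp_pos: [0.5889, 0.132, 0.0709]
orientation: [0.298, 3.125, 0.001]
contact_force: [0.8, 0.2, 7.0]
grip_width: 0.0538
gripper_force: 32.6
```

step_arm(moves=[{"rx": 0,"ry": 0,"rz": 0,"dx": 0,"dy": 0,"dz": -20,"gripper": -1},{"rx": 0,"ry": 0,"rz": 0,"dx": 0,"dy": 0,"dz": -40,"gripper": -1},{"rx": 0,"ry": 0,"rz": 0,"dx": 0,"dy": 0,"dz": -40,"gripper": -1},{"rx": 0,"ry": 0,"rz": 0,"dx": 0,"dy": 0,"dz": -40,"gripper": -1},{"rx": 0,"ry": 0,"rz": 0,"dx": 0,"dy": 0,"dz": -30,"gripper": -1},{"rx": 0,"ry": 0,"rz": 9,"dx": 0,"dy": 0,"dz": 0,"gripper": -1},{"rx": 0,"ry": 0,"rz": 9,"dx": 0,"dy": 0,"dz": 0,"gripper": -1},{"rx": 0,"ry": 0,"rz": 9,"dx": 0,"dy": 0,"dz": 0,"gripper": -1},{"rx": 0,"ry": 0,"rz": 9,"dx": 0,"dy": 0,"dz": 0,"gripper": -1},{"rx": 0,"ry": 0,"rz": 9,"dx": 0,"dy": 0,"dz": 0,"gripper": -1},{"rx": 0,"ry": 0,"rz": 9,"dx": 0,"dy": 0,"dz": 0,"gripper": -1},{"rx": 0,"ry": 0,"rz": 9,"dx": 0,"dy": 0,"dz": 0,"gripper": -1},{"rx": 0,"ry": 0,"rz": 9,"dx": 0,"dy": 0,"dz": 0,"gripper": -1},{"rx": 0,"ry": 0,"rz": 2,"dx": 0,"dy": 0,"dz": 0,"gripper": -1},{"rx": 0,"ry": 0,"rz": 0,"dx": 20,"dy": -4,"dz": 0,"gripper": -1},{"rx": 0,"ry": 0,"rz": 0,"dx": 40,"dy": -7,"dz": 0,"gripper": -1},{"rx": 0,"ry": 0,"rz": 0,"dx": 40,"dy": -7,"dz": 0,"gripper": -1},{"rx": 0,"ry": 0,"rz": 0,"dx": 40,"dy": -7,"dz": 0,"gripper": -1},{"rx": 0,"ry": 0,"rz": 0,"dx": 40,"dy": -7,"dz": 0,"gripper": -1},{"rx": 0,"ry": 0,"rz": 0,"dx": 40,"dy": -5,"dz": 0,"gripper": -1}])

```text
clock: 23.35
tcp_pos: [0.5296, 0.3501, 0.2394]
orientation: [-2.115, -2.322, -0.001]
contact_force: [0.3, 1.0, -0.2]
grip_width: 0.0537
gripper_force: 32.1
```

step_arm(moves=[{"rx": 0,"ry": 0,"rz": 0,"dx": 0,"dy": 0,"dz": 0,"gripper": -1},{"rx": 0,"ry": 0,"rz": 0,"dx": 0,"dy": 0,"dz": 0,"gripper": -1}])

```text
clock: 23.6
tcp_pos: [0.5306, 0.3478, 0.2391]
orientation: [-2.117, -2.321, 0.001]
contact_force: [0.5, -0.8, -1.1]
grip_width: 0.0537
gripper_force: 32.0
```

```bash
python3 - <<'E'
from h import *
cv2.imwrite("pics/w6.png",r.grab_frame("wrist")); to(.532,.348,.075,95.2); print(pose()[2]["grip_width"])
E
```

```text
t 23.65 tcp [0.5312 0.3468 0.239 ] theta 95.15 tilt 0.04 d tool mm [  1.2   0.9 164. ] rz -0.0
 after turn: dx 1.1 dy 0.9
0.0535730079400681
```

View pics/w6.png

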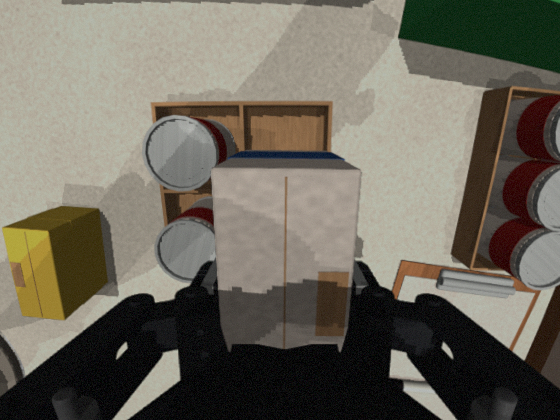

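The tea box is held square over the long compartment and both tins stand in their cells. I'll lower the box and open only partly, because the tins are close.

step_arm(moves=[{"rx": 0,"ry": 0,"rz": 0,"dx": 1,"dy": 1,"dz": 20,"gripper": -1},{"rx": 0,"ry": 0,"rz": 0,"dx": 0,"dy": 0,"dz": 30,"gripper": -1},{"rx": 0,"ry": 0,"rz": 0,"dx": 0,"dy": 0,"dz": 30,"gripper": -1},{"rx": 0,"ry": 0,"rz": 0,"dx": 0,"dy": 0,"dz": 30,"gripper": -1},{"rx": 0,"ry": 0,"rz": 0,"dx": 0,"dy": 0,"dz": 25,"gripper": -1},{"rx": 0,"ry": 0,"rz": 0,"dx": 0,"dy": 0,"dz": 15,"gripper": -1},{"rx": 0,"ry": 0,"rz": 0,"dx": 0,"dy": 0,"dz": 7,"gripper": -1},{"rx": 0,"ry": 0,"rz": 0,"dx": 0,"dy": 0,"dz": 4,"gripper": -1},{"rx": 0,"ry": 0,"rz": 0,"dx": 0,"dy": 0,"dz": 2,"gripper": -1},{"rx": 0,"ry": 0,"rz": 0,"dx": 0,"dy": 0,"dz": 0,"gripper": -1},{"rx": 0,"ry": 0,"rz": 0,"dx": 0,"dy": 0,"dz": 0,"gripper": -1}])

```text
clock: 25.02
tcp_pos: [0.5325, 0.3485, 0.0766]
orientation: [2.12, 2.318, 0.001]
contact_force: [-0.7, 0.9, -1.9]
grip_width: 0.0539
gripper_force: 32.1
```

step_arm(moves=[{"rx": 0,"ry": 0,"rz": 0,"dx": 0,"dy": 0,"dz": 1.7,"gripper": -1},{"rx": 0,"ry": 0,"rz": 0,"dx": 0,"dy": 0,"dz": 0,"gripper": -1},{"rx": 0,"ry": 0,"rz": 0,"dx": 0,"dy": 0,"dz": 0,"gripper": 0.53},{"rx": 0,"ry": 0,"rz": 0,"dx": 0,"dy": 0,"dz": 0,"gripper": 0.53},{"rx": 0,"ry": 0,"rz": 0,"dx": 0,"dy": 0,"dz": 0,"gripper": 0.53},{"rx": 0,"ry": 0,"rz": 0,"dx": 0,"dy": 0,"dz": 0,"gripper": 0.53},{"rx": 0,"ry": 0,"rz": 0,"dx": 0,"dy": 0,"dz": -20,"gripper": 0.53},{"rx": 0,"ry": 0,"rz": 0,"dx": 0,"dy": 0,"dz": -40,"gripper": 0.53},{"rx": 0,"ry": 0,"rz": 0,"dx": 0,"dy": 0,"dz": -50,"gripper": 0.53},{"rx": 0,"ry": 0,"rz": 0,"dx": 0,"dy": 0,"dz": -55,"gripper": 1},{"rx": 0,"ry": 0,"rz": 0,"dx": -20,"dy": -5,"dz": -10,"gripper": 1},{"rx": 0,"ry": 0,"rz": 0,"dx": -45,"dy": -12,"dz": 0,"gripper": 1},{"rx": 0,"ry": 0,"rz": 0,"dx": -45,"dy": -12,"dz": 0,"gripper": 1},{"rx": 0,"ry": 0,"rz": 0,"dx": -45,"dy": -12,"dz": 0,"gripper": 1},{"rx": 0,"ry": 0,"rz": 0,"dx": -45,"dy": -12,"dz": 0,"gripper": 1},{"rx": 0,"ry": 0,"rz": 0,"dx": -45,"dy": -12,"dz": 0,"gripper": 1},{"rx": 0,"ry": 0,"rz": 0,"dx": -45,"dy": -12,"dz": 0,"gripper": 1},{"rx": 0,"ry": 0,"rz": 0,"dx": -45,"dy": -12,"dz": 0,"gripper": 1}])

```text
clock: 27.28
tcp_pos: [0.4732, 0.0057, 0.2509]
orientation: [2.118, 2.318, 0.002]
contact_force: [0.6, 0.0, -0.6]
grip_width: 0.0858
gripper_force: 0.0
```

```bash
python3 -c "
from h import *
to(.4208,-.347,.25,91.4)"
```

```text
t 27.27 tcp [0.4732 0.0057 0.2509] theta 95.15 tilt 0.12 d tool mm [-346.5  -83.8    0.9] rz 3.7
 after turn: dx -351.3 dy -61.0
```

step_arm(moves=[{"rx": 0,"ry": 0,"rz": 3.7,"dx": -20,"dy": -5,"dz": 0,"gripper": 1},{"rx": 0,"ry": 0,"rz": 0,"dx": -45,"dy": -8,"dz": 0,"gripper": 1},{"rx": 0,"ry": 0,"rz": 0,"dx": -45,"dy": -8,"dz": 0,"gripper": 1},{"rx": 0,"ry": 0,"rz": 0,"dx": -45,"dy": -8,"dz": 0,"gripper": 1},{"rx": 0,"ry": 0,"rz": 0,"dx": -45,"dy": -8,"dz": 0,"gripper": 1},{"rx": 0,"ry": 0,"rz": 0,"dx": -45,"dy": -8,"dz": 0,"gripper": 1},{"rx": 0,"ry": 0,"rz": 0,"dx": -45,"dy": -8,"dz": 0,"gripper": 1},{"rx": 0,"ry": 0,"rz": 0,"dx": -40,"dy": -6,"dz": 0,"gripper": 1},{"rx": 0,"ry": 0,"rz": 0,"dx": -10,"dy": -1,"dz": 0,"gripper": 1},{"rx": 0,"ry": 0,"rz": 0,"dx": 0,"dy": 0,"dz": 0,"gripper": 1},{"rx": 0,"ry": 0,"rz": 0,"dx": 0,"dy": 0,"dz": 0,"gripper": 1},{"rx": 0,"ry": 0,"rz": 0,"dx": 0,"dy": 0,"dz": 0,"gripper": 1}])

```text
clock: 28.78
tcp_pos: [0.4237, -0.3334, 0.2496]
orientation: [2.191, 2.251, 0.0]
contact_force: [0.4, 0.2, -0.4]
grip_width: 0.0853
gripper_force: 0.0
```

```bash
python3 - <<'E'
from h import *
cv2.imwrite("pics/w7.png",r.grab_frame("wrist")); to(.4208,-.347,.087,91.4); print(proj("wrist",[.4208,-.347,.096]))
E
```

```text
t 28.82 tcp [ 0.4236 -0.3337  0.2496] theta 91.52 tilt 0.01 d tool mm [-13.2  -3.2 162.6] rz 0.1
 after turn: dx -13.2 dy -3.1
[[281.41944321 216.40701806]]
```

View pics/w7.png

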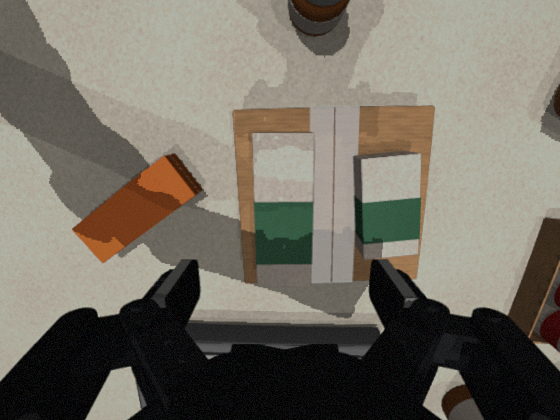

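The cracker carton is the left one, with far corners at (253,133) and (314,132) and its sides running to about (257,283) and (312,283). The short carton is at (390,205).

```bash
python3 - <<'E'
from h import *
P=ray("wrist",[(253,133),(314,132),(257,265),(313,265),(357,156),(358,240)],.096); print(P.round(4))
m=(P[0]+P[1])/2; n=(P[2]+P[3])/2; d=n-m; th=np.degrees(np.arctan2(-d[1],-d[0])); d/=np.linalg.norm(d); c=m+.08*d; print("axis",th,"centre",c.round(4))
to(c[0],c[1],.086,91.4)
E
```

```text
[[ 0.3926 -0.2673  0.096 ]
 [ 0.4488 -0.2649  0.096 ]
 [ 0.3965 -0.401   0.096 ]
 [ 0.4552 -0.3993  0.096 ]
 [ 0.4906 -0.2855  0.096 ]
 [ 0.4998 -0.3701  0.096 ]]
axis 92.21121221240486 centre [ 0.4238 -0.3461  0.096 ]
t 28.82 tcp [ 0.4236 -0.3337  0.2496] theta 91.52 tilt 0.01 d tool mm [-12.4  -0.2 163.6] rz 0.1
 after turn: dx -12.4 dy -0.1
```

step_arm(moves=[{"rx": 0,"ry": 0,"rz": 0,"dx": -12.5,"dy": -0.5,"dz": 20,"gripper": 1},{"rx": 0,"ry": 0,"rz": 0,"dx": 0,"dy": 0,"dz": 40,"gripper": 1},{"rx": 0,"ry": 0,"rz": 0,"dx": 0,"dy": 0,"dz": 40,"gripper": 1},{"rx": 0,"ry": 0,"rz": 0,"dx": 0,"dy": 0,"dz": 30,"gripper": 1},{"rx": 0,"ry": 0,"rz": 0,"dx": 0,"dy": 0,"dz": 20,"gripper": 1},{"rx": 0,"ry": 0,"rz": 0,"dx": 0,"dy": 0,"dz": 12,"gripper": 1},{"rx": 0,"ry": 0,"rz": 0,"dx": 0,"dy": 0,"dz": 0,"gripper": 1},{"rx": 0,"ry": 0,"rz": 0,"dx": 0,"dy": 0,"dz": 0,"gripper": -1},{"rx": 0,"ry": 0,"rz": 0,"dx": 0,"dy": 0,"dz": 0,"gripper": -1},{"rx": 0,"ry": 0,"rz": 0,"dx": 0,"dy": 0,"dz": 0,"gripper": -1},{"rx": 0,"ry": 0,"rz": 0,"dx": 0,"dy": 0,"dz": 0,"gripper": -1},{"rx": 0,"ry": 0,"rz": 0,"dx": 0,"dy": 0,"dz": 0,"gripper": -1},{"rx": 0,"ry": 0,"rz": 0,"dx": 0,"dy": 0,"dz": 0,"gripper": -1}], grip_force=40)

```text
clock: 30.45
tcp_pos: [0.4235, -0.3478, 0.0884]
orientation: [2.193, 2.247, 0.0]
contact_force: [-1.8, -0.1, 6.1]
grip_width: 0.0577
gripper_force: 44.6
```

step_arm(moves=[{"rx": 0,"ry": 0,"rz": 0,"dx": 0,"dy": 0,"dz": -15,"gripper": -1},{"rx": 0,"ry": 0,"rz": 0,"dx": 0,"dy": 0,"dz": -35,"gripper": -1},{"rx": 0,"ry": 0,"rz": 0,"dx": 0,"dy": 0,"dz": -40,"gripper": -1},{"rx": 0,"ry": 0,"rz": 0,"dx": 0,"dy": 0,"dz": -40,"gripper": -1},{"rx": 0,"ry": 0,"rz": -3.8,"dx": 0,"dy": 0,"dz": -20,"gripper": -1},{"rx": 0,"ry": 0,"rz": 0,"dx": 20,"dy": 5,"dz": 0,"gripper": -1},{"rx": 0,"ry": 0,"rz": 0,"dx": 40,"dy": 11,"dz": 0,"gripper": -1},{"rx": 0,"ry": 0,"rz": 0,"dx": 40,"dy": 11,"dz": 0,"gripper": -1},{"rx": 0,"ry": 0,"rz": 0,"dx": 40,"dy": 11,"dz": 0,"gripper": -1},{"rx": 0,"ry": 0,"rz": 0,"dx": 40,"dy": 11,"dz": 0,"gripper": -1},{"rx": 0,"ry": 0,"rz": 0,"dx": 40,"dy": 11,"dz": 0,"gripper": -1},{"rx": 0,"ry": 0,"rz": 0,"dx": 40,"dy": 11,"dz": 0,"gripper": -1},{"rx": 0,"ry": 0,"rz": 0,"dx": 40,"dy": 11,"dz": 0,"gripper": -1},{"rx": 0,"ry": 0,"rz": 0,"dx": 40,"dy": 2,"dz": 0,"gripper": -1},{"rx": 0,"ry": 0,"rz": 0,"dx": 40,"dy": 0,"dz": 0,"gripper": -1},{"rx": 0,"ry": 0,"rz": 0,"dx": 40,"dy": 0,"dz": 0,"gripper": -1},{"rx": 0,"ry": 0,"rz": 0,"dx": 40,"dy": -1,"dz": 0,"gripper": -1},{"rx": 0,"ry": 0,"rz": 0,"dx": 40,"dy": -1,"dz": 0,"gripper": -1},{"rx": 0,"ry": 0,"rz": 0,"dx": 40,"dy": -1,"dz": 0,"gripper": -1},{"rx": 0,"ry": 0,"rz": 0,"dx": 40,"dy": -1,"dz": 0,"gripper": -1}])

```text
clock: 32.95
tcp_pos: [0.4476, 0.2391, 0.2363]
orientation: [-2.117, -2.32, 0.004]
contact_force: [-0.1, 0.2, -1.6]
grip_width: 0.0573
gripper_force: 43.6
```

step_arm(moves=[{"rx": 0,"ry": 0,"rz": 0,"dx": 40,"dy": -1,"dz": 0,"gripper": -1},{"rx": 0,"ry": 0,"rz": 0,"dx": 40,"dy": -1,"dz": 0,"gripper": -1},{"rx": 0,"ry": 0,"rz": 0,"dx": 20,"dy": 0,"dz": 0,"gripper": -1},{"rx": 0,"ry": 0,"rz": 0,"dx": 0,"dy": 0,"dz": 0,"gripper": -1},{"rx": 0,"ry": 0,"rz": 0,"dx": 0,"dy": 0,"dz": 0,"gripper": -1}])

```text
clock: 33.58
tcp_pos: [0.438, 0.3359, 0.2365]
orientation: [2.118, 2.32, -0.003]
contact_force: [0.4, 0.0, -2.4]
grip_width: 0.0575
gripper_force: 43.6
```

```bash
python3 - <<'E'
from h import *
cv2.imwrite("pics/w8.png",r.grab_frame("wrist")); to(.4385,.3395,.1345,95.2); print(pose()[2]["grip_width"])
E
```

```text
t 33.62 tcp [0.4384 0.3356 0.2367] theta 95.14 tilt 0.11 d tool mm [  4.1   0.5 102.2] rz -0.1
 after turn: dx 3.9 dy 0.4
0.05725300040287829
```

View pics/w8.png

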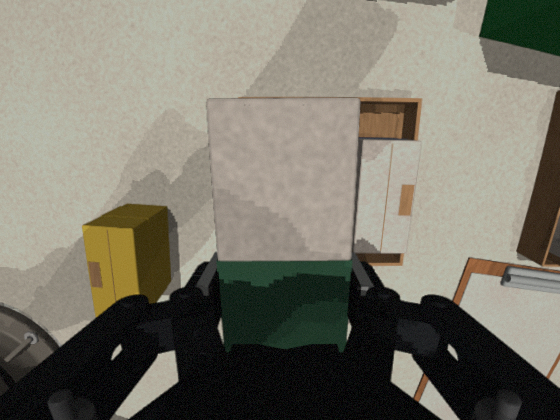

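The carton is held flat, square over the tins, with the tea box standing in the long compartment at (385,195). Lower it.

step_arm(moves=[{"rx": 0,"ry": 0,"rz": 0,"dx": 4,"dy": 0.5,"dz": 15,"gripper": -1},{"rx": 0,"ry": 0,"rz": 0,"dx": 0,"dy": 0,"dz": 25,"gripper": -1},{"rx": 0,"ry": 0,"rz": 0,"dx": 0,"dy": 0,"dz": 25,"gripper": -1},{"rx": 0,"ry": 0,"rz": 0,"dx": 0,"dy": 0,"dz": 18,"gripper": -1},{"rx": 0,"ry": 0,"rz": 0,"dx": 0,"dy": 0,"dz": 10,"gripper": -1},{"rx": 0,"ry": 0,"rz": 0,"dx": 0,"dy": 0,"dz": 5,"gripper": -1},{"rx": 0,"ry": 0,"rz": 0,"dx": 0,"dy": 0,"dz": 2,"gripper": -1},{"rx": 0,"ry": 0,"rz": 0,"dx": 0,"dy": 0,"dz": 0,"gripper": -1},{"rx": 0,"ry": 0,"rz": 0,"dx": 0,"dy": 0,"dz": 0,"gripper": -1}])

```text
clock: 34.75
tcp_pos: [0.4392, 0.3411, 0.1379]
orientation: [2.118, 2.32, 0.001]
contact_force: [-0.2, -0.2, -1.9]
grip_width: 0.0574
gripper_force: 43.6
```

step_arm(moves=[{"rx": 0,"ry": 0,"rz": 0,"dx": 0,"dy": 0,"dz": 1.5,"gripper": -1},{"rx": 0,"ry": 0,"rz": 0,"dx": 0,"dy": 0,"dz": 1.5,"gripper": -1},{"rx": 0,"ry": 0,"rz": 0,"dx": 0,"dy": 0,"dz": 0,"gripper": -1},{"rx": 0,"ry": 0,"rz": 0,"dx": 0,"dy": 0,"dz": 0,"gripper": -1}])

```text
clock: 35.25
tcp_pos: [0.4391, 0.341, 0.1345]
orientation: [2.118, 2.32, 0.0]
contact_force: [0.1, 0.2, -1.1]
grip_width: 0.0573
gripper_force: 43.6
```

step_arm(moves=[{"rx": 0,"ry": 0,"rz": 0,"dx": 0,"dy": 0,"dz": 0,"gripper": 0.7},{"rx": 0,"ry": 0,"rz": 0,"dx": 0,"dy": 0,"dz": 0,"gripper": 0.7},{"rx": 0,"ry": 0,"rz": 0,"dx": 0,"dy": 0,"dz": 0,"gripper": 0.7},{"rx": 0,"ry": 0,"rz": 0,"dx": 0,"dy": 0,"dz": 0,"gripper": 0.7},{"rx": 0,"ry": 0,"rz": 0,"dx": 0,"dy": 0,"dz": -15,"gripper": 0.7},{"rx": 0,"ry": 0,"rz": 0,"dx": 0,"dy": 0,"dz": -30,"gripper": 0.7},{"rx": 0,"ry": 0,"rz": 0,"dx": 0,"dy": 0,"dz": -40,"gripper": 0.7},{"rx": 0,"ry": 0,"rz": 0,"dx": 0,"dy": 0,"dz": -45,"gripper": 0.7},{"rx": 0,"ry": 0,"rz": 0,"dx": -40,"dy": 10,"dz": 0,"gripper": 0.7},{"rx": 0,"ry": 0,"rz": 0,"dx": -50,"dy": 10,"dz": 0,"gripper": 0.7},{"rx": 0,"ry": 0,"rz": 0,"dx": -50,"dy": 10,"dz": 0,"gripper": 0.7},{"rx": 0,"ry": 0,"rz": 0,"dx": -20,"dy": 0,"dz": 0,"gripper": 0.7},{"rx": 0,"ry": 0,"rz": 0,"dx": 0,"dy": 0,"dz": 0,"gripper": 0.7},{"rx": 0,"ry": 0,"rz": 0,"dx": 0,"dy": 0,"dz": 0,"gripper": 0.7}])

```text
clock: 37.0
tcp_pos: [0.4831, 0.1858, 0.2651]
orientation: [-2.116, -2.322, -0.002]
contact_force: [0.0, 0.1, 0.5]
grip_width: 0.073
gripper_force: 0.0
```

```bash
python3 - <<'E'
from h import *
w=r.grab_frame("wrist"); s=r.grab_frame("scene"); to(.4385,.3395,.25,95.2)
b=cv2.resize(s[90:350,150:430],(400,372)); a=cv2.resize(w,(400,300))
im=np.zeros((372,800,3),np.uint8); im[:300,:400]=a; im[:,400:]=b; cv2.imwrite("pics/f.png",im); cv2.imwrite("pics/w9.png",w)
E
```

```text
t 37.1 tcp [0.4829 0.1861 0.2648] theta 95.37 tilt 0.05 d tool mm [156.9 -29.9  14.9] rz 0.2
 after turn: dx 156.8 dy -30.4
```

View pics/f.png

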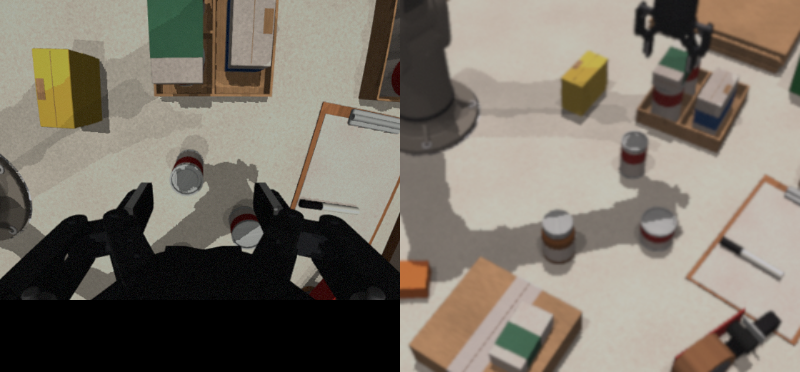

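The carton lies across both tins, with its near end at half-scale (152,82)–(203,82). The tea box stands in its compartment, and the jar, slim tin, short tin and short carton are in place. I'll check the carton's near end and hand in.

```bash
python3 - <<'E'
from h import *
P=ray("wrist",np.array([(152,82),(203,82)])*1.4,.142)
c=np.array([.4853,.3437]);a=np.radians(5.2);R=np.array([[np.cos(a),-np.sin(a)],[np.sin(a),np.cos(a)]])
q=(P[:,:2]-c)@R*1000; print(q.round(1))
if abs(q[:,0].mean()+47)<13 and abs(q[:,1].mean()+80)<18: print(r.hand_in())
E
```

```text
[[-75.1 -74.8]
 [-17.3 -74.8]]
the job is handed in; nothing more can be done
None
```

The order is packed and handed in after about 37 s: both soup tins and the tea box are in the tray, and the crackers lie flat across the tins. The last pictures showed the look-alikes in place, but no verdict came back.

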